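Clamp the spot lamp to the reading table

ROBOT

A 6-joint arm with a two-finger parallel gripper is mounted at the origin on the work surface. World frame = base frame: x ahead of the robot, y to its left, z up, the work surface at z = 0. Lengths are in m, angles in rad, forces in N, time in s.
With the tool pointing down it reaches from about 0.35 to 0.775 m from the base axis. Payload 5.5 kg.
Tool frame: the origin (TCP) lies between the finger pads; the fingertips stand 11 mm ahead of it and the grasp point (between the pads) lies 8 mm behind it (tips_ahead is the distance from the TCP to the fingertips, in m); z points along the fingers, y is the line along which they close (so a half turn about z gives the same grasp; the last joint's range is limited). The gripper opens to 85 mm and grips with 20 to 120 N. Pads are 22 mm wide; open, the fingers measure 114 mm over their backs; the gripper's body (76 mm by 85 mm) begins 54 mm behind the grasp point. The pads swing forward as they close: fully open they stand 13 mm farther back than shut.
Start: joints at [-1.413, 0.313, 0.046, 1.304, 0, 1.431], TCP at [0.169, -0.55, 0.242] pointing down, gripper open.
Joint ranges: [-2.76, 2.76], [-0.86, 1.69], [-1.03, 1.26], [-2.2, 2.34], [-1.47, 1.5], [-3.14, 3.14]. Speed limits (rad/s): [2.57, 2.57, 3.14, 3.14, 3.14, 3.14].

INTERFACE

Orientations are given as a unit quaternion [w, x, y, z].
In Python, from workcell import * gives the robot as it stands. The module is installed in compiled form; this text tells all that it offers.
- The arm moves only by the tool jog_arm, never from a script. Its argument "moves" is a list of rows, each an object with "fingers": the closure, from 0 (fully open) to 1 (shut); "slide": the shift along the tool's x, y, z in mm, a list of three; "angular": the turn, a rotation vector about the tool's x, y, z in degrees, a list of three. A call has 1 to 10 rows; each row is the pose to reach, as a shift and turn from the pose commanded when the call began, along the tool's axes at that moment; what a row does not reach only later rows make up. A row lasts 1/12 s, in which the tool goes at most 41.7 mm and 7.16 degrees, less where a joint would pass 70% of its speed; a pose out of reach is approached as far as the arm can. A call with a gripper value outside its range is refused whole. The fingers move at their own pace and stop on an object; "squeeze" is the grip in N (left out, the last holds). Time passes only in rows, so rows that repeat a pose let the fingers close. It gives the time, the measured TCP pose, the force, the opening and the grip force at its end, in the units of the state.
- get_state(): the state, without advancing time (a new reading comes with each control period).
- read_camera(name): name is "scene" or "top" or "wrist"; returns a dict with "color" (420x560x3 uint8, red, green, blue), "fovy" (degrees; the focal length in pixels is half the picture's height over the tangent of half this angle, whatever the lens; pixels are square), "cx", "cy" (the principal point, pixels), "D" ([k1, k2, p1, p2, k3] as OpenCV has them; the pictures are not rectified), "world_from_camera" (4x4, takes a point from camera to world coordinates); the wrist camera has in their place "tool_from_camera" (4x4, takes a point from camera to tool coordinates, whose origin is the TCP and whose axes are the flange's). Camera axes: x right, y down, z forward; pixel columns grow to the right and rows downward; lengths in m; the calibration is good to about 2 mm. A picture is of the moment at which its call begins: read the wrist's pose just before it. There is no depth.
- hand_in(): hands the job in; it is judged then, once.
Trained networks look in a picture, given as the dict that the camera call returned (one of the last four; its "shot" number tells which), for a name from the list of things; names that differ only in an ending like _2 or _b are one class to them, and where a whole thing is asked for, a point or a joint stands for the part that bears it (a point fixed in the world has none). Each returns a list of dicts, best first, with "p" (0 to 1); they miss things now and then, are a little off and sometimes report something else, mostly with a low value. They report only what shows in the picture. A call takes as long as a camera call. They do not tell look-alikes from the thing itself.
- look_for(target, picture): "point" ([column, row] in pixels, amid what is visible of it).
- tip_of(target, picture): "point" ([column, row] in pixels: a listed point, or the origin of a listed thing).
The state is a dict: "clock": time; "joint_pos": joint angles; "qvel": joint speeds; "tau": joint torques, N m; "tcp_pos": TCP position; "orientation": TCP orientation; "wrist_force": force on the tool from outside, world axes, zero at the start; "ft_torque": the same for the moment, N m; "finger_gap": finger opening in m; "grip_force": force on a finger pad.
Only numpy, scipy, OpenCV 4.12 (cv2) and the standard library are available. Lean on these libraries where they do the work, as an engineer would, in place of code of your own. Each camera call takes 0.05 s, during which the arm holds its last target. There are 200 camera calls.

TASK

Mount the small spot lamp in the screw clamp on the reading table: slide the flat tongue of its foot between the clamp's guides, fully home against the stop, and then turn the clamp's round black cap clockwise until the jaw holds the tongue and the slip clutch in the cap clicks over. One or two clicks are enough; stop before four. Push the lamp in gently, keep it upright, leave the other things alone and let go of everything at the end.

Things in the scene. Friction and masses are not known exactly. Their poses are not given: they have to be found in the camera images.
- lamp_head (a point): Centre of the level black tube head (40 mm diameter, 80 mm long along x) of the loose spot lamp, about 0.4 kg; 75 mm above its underside. A flat steel tongue, 44 mm wide, 8 mm thick, its underside on the table (z = 0), points along x on the lens side and ends 115 mm ahead of this point. x along the tongue, z up.
- clamp_axis (a point): Point on the table (z = 0) on the vertical screw axis of the fixed steel C-clamp. x is the direction in which the tongue goes in, z up. Guide rails 47 mm apart inside, 14 mm high, from x = -35 to +25 mm; flared mouth from x = -53 mm, 64 mm wide. Tongue home: lamp head at x = -95 mm, y = 0, lamp x along this x.
- stop: Rubber-faced stop block at the end of the guides, fixed to the clamp; its origin and axes are those of clamp_axis. Its face is at clamp x = +20 mm; 60 mm wide, 16 mm high. It should not be hit with more than 20 N.
- jaw_face (a point): Centre of the underside of the round jaw pad (22 mm diameter), on the screw axis. Starts 10.5 to 15.5 mm above the table (2.5 to 7.5 mm above the tongue of a lamp standing there); the quick-action screw drives it down 3 mm per rad. The screw is stiff (about 0.16 N m) and stays where it is left.
- cap_grip (a point): Grip point of the clamp's round black ribbed cap, on the screw axis, 127 mm above the table. The cap is upright, 36 mm in diameter, 100 to 140 mm above the table, with free space round it. Clockwise from above drives the jaw down; grip firmly or the fingers slide on it.
- cap (a joint): How far the cap has slipped on the screw in its clutch, rad, 0 at the start; near 0 while the screw turns. Once the jaw bears on the tongue, the clutch gives way at 0.25 to 0.3 N m and this grows as the cap is turned on: a click every 0.63 rad, felt as a rise and drop of torque. Four clicks are 2.5 rad.
- jaw: The jaw itself, same point and axes as jaw_face; it presses the tongue down with some 20 to 50 N when the clutch has clicked.
- lamp: The whole lamp; origin on its underside straight below lamp_head, same axes. Square black foot plate 76 x 76 x 8 mm and 16 mm square stem centred there, the tongue flush with the foot's underside.
- candle: Bystander: amber candle glass, 80 mm diameter, 62 mm high, origin centre of its underside. Leave it alone.
- books: Bystander: stack of three books, 130 x 190 x 56 mm, origin centre of its underside. Leave it alone.
- case: Bystander: brown spectacles case, 160 x 60 x 35 mm, origin centre of its underside. Leave it alone.
- clamp: The clamp frame, same origin and axes as clamp_axis: column at x = 37 to 67 mm, arm over the jaw from x = -23 mm, up to 40 mm wide, z = 76 to 98 mm.
There are look-alikes about, which are no part of the job. Leave any pink or red look-alike of the clamp alone.

How it is judged:
By the outcome, as a careful person would: the job done as asked, in the order asked, and still so for the second after the job is handed in, with the robot touching nothing.
It also fails if it takes over 72 s, if anything falls off the work surface, if the arm or the gripper's body presses on something with over 40 N, if the wrist force passes 120 N, or if a joint passes its speed limit or range.

## Working session

There is one attempt and no reset: what is moved stays moved. The work goes in short steps, Python scripts to look and compute and a tool call to move; the robot and the scene stay as the last step left them, time stands still between calls to the robot, and variables do not carry over. Pictures are saved under pics/ and viewed, at most 10 in all, crops included, and the job is handed in when it is done.

Besides the shell and the picture viewer there is one more tool, called after "Request:" by a JSON object that holds its "api" and its "payload", one argument or row to a line. jog_arm: Moves the arm, as the interface text tells. Its arguments: {"type":"object","properties":{"moves":{"type":"array","items":{"type":"object","properties":{"fingers":{"type":"number"},"slide":{"type":"array","items":{"type":"number"}},"angular":{"type":"array","items":{"type":"number"}}}}},"squeeze":{"type":"number"}},"required":["moves"]}

```bash
mkdir -p pics; cat > h.py <<'E'
from workcell import *
import numpy as np, cv2
from scipy.spatial.transform import Rotation as R
def T(s):
    M=np.eye(4); q=s["orientation"]; M[:3,:3]=R.from_quat([q[1],q[2],q[3],q[0]]).as_matrix(); M[:3,3]=s["tcp_pos"]; return M
def shot(name,save=None):
    s=get_state(); p=read_camera(name)
    p["W"]=p["world_from_camera"] if name!="wrist" else T(s)@np.array(p["tool_from_camera"])
    p["W"]=np.array(p["W"])
    if save: cv2.imwrite("pics/"+save,cv2.cvtColor(p["color"],cv2.COLOR_RGB2BGR))
    return p
def K(p):
    f=p["color"].shape[0]/2/np.tan(np.radians(p["fovy"])/2); return np.array([[f,0,p["cx"]],[0,f,p["cy"]],[0,0,1.]])
def ray(p,px):
    u=cv2.undistortPoints(np.array([[px]],float),K(p),np.array(p["D"],float))[0,0]
    d=p["W"][:3,:3]@np.array([u[0],u[1],1]); return p["W"][:3,3],d/np.linalg.norm(d)
def atz(p,px,z):
    o,d=ray(p,px); return o+d*(z-o[2])/d[2]
def tri(*pp):
    A=np.zeros((3,3));b=np.zeros(3);L=[]
    for p,px in pp:
        o,d=ray(p,px);P=np.eye(3)-np.outer(d,d);A+=P;b+=P@o;L.append((o,P))
    x=np.linalg.solve(A,b); return x,[round(1000*float(np.linalg.norm(P@(x-o))),1) for o,P in L]
def proj(p,X):
    C=np.linalg.inv(p["W"]); r,_=cv2.Rodrigues(C[:3,:3]); return cv2.projectPoints(np.array(X,float).reshape(-1,1,3),r,C[:3,3],K(p),np.array(p["D"],float))[0][:,0]
E
cat > a.py <<'E'
from h import *
np.set_printoptions(precision=4,suppress=True)
s=get_state(); print({k:np.round(v,3) for k,v in s.items() if k!='x'})
ims=[]
for n in ["scene","top"]:
    p=shot(n,n+"0.png"); print(n,p["W"][:3,3])
    for t in ["lamp_head","lamp","cap_grip","clamp_axis","jaw_face"]:
        print(t,[(np.round(d["point"],1).tolist(),round(d["p"],2)) for d in tip_of(t,p)][:4])
E
python3 a.py
```

```text
{'clock': np.float64(0.0), 'joint_pos': array([-1.413,  0.314,  0.045,  1.304,  0.   ,  1.431]), 'qvel': array([-0.001,  0.002, -0.001,  0.001, -0.   , -0.001]), 'tau': array([ -0.001, -48.062,  29.854,   0.019,  -0.   ,  -0.   ]), 'tcp_pos': array([ 0.169, -0.549,  0.241]), 'orientation': array([-0.001,  0.989,  0.148, -0.   ]), 'wrist_force': array([-1.38 ,  0.665, -0.347]), 'ft_torque': array([-0.01 , -0.032, -0.022]), 'grip_force': np.float64(0.0), 'finger_gap': np.float64(0.086)}
scene [1.1396 0.2396 0.9493]
lamp_head [([227.2, 162.4], 0.67)]
lamp [([227.9, 176.4], 0.78)]
cap_grip [([186.9, 204.9], 0.89), ([252.0, 255.6], 0.59), ([320.4, 209.0], 0.53), ([333.8, 159.4], 0.51)]
clamp_axis [([254.4, 280.9], 0.83), ([325.3, 186.3], 0.82), ([196.6, 231.5], 0.69)]
jaw_face [([195.2, 232.9], 0.61), ([332.4, 184.4], 0.59), ([313.1, 238.0], 0.49), ([257.2, 278.1], 0.45)]
top [0.4911 0.0071 1.3923]
lamp_head [([353.4, 257.3], 0.69)]
lamp [([353.0, 257.9], 0.74)]
cap_grip [([281.4, 145.7], 0.8), ([359.1, 176.3], 0.7), ([240.3, 277.3], 0.62), ([238.3, 209.6], 0.52)]
clamp_axis [([243.6, 213.9], 0.93), ([351.5, 186.9], 0.8), ([282.6, 155.2], 0.72), ([246.7, 278.0], 0.57)]
jaw_face [([139.0, 228.2], 0.48)]
```

```bash
ls -la pics
```

```text
total 652
drwxr-xr-x 2 agent agent   4096 Dec  1 13:30 .
drwxr-xr-x 3 agent agent   4096 Dec  1 13:30 ..
-rw-r--r-- 1 agent agent 347933 Dec  1 13:30 scene0.png
-rw-r--r-- 1 agent agent 310369 Dec  1 13:30 top0.png
```

View pics/scene0.png

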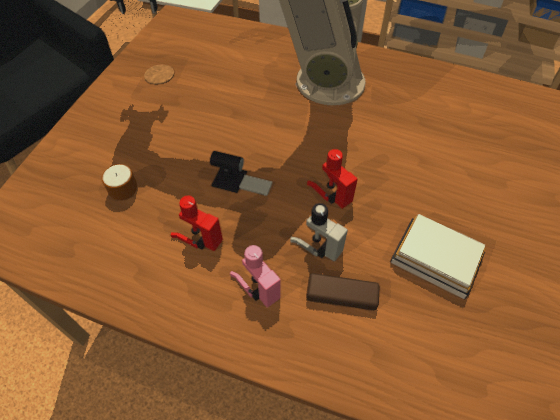

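View pics/top0.png

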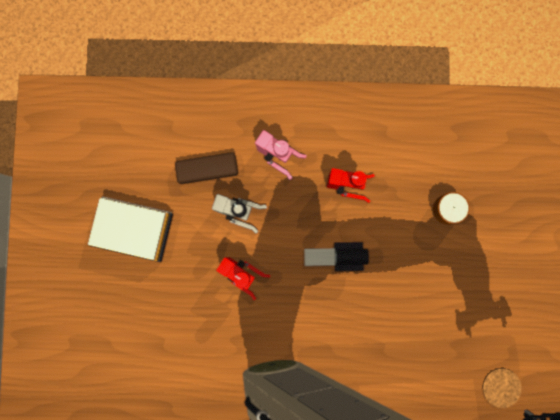

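```bash
cat > b.py <<'E'
from h import *
np.set_printoptions(precision=4,suppress=True)
a=shot("scene");b=shot("top")
print(K(b)[0,0],a["D"],b["D"])
print("head",tri((a,[227.2,162.4]),(b,[353.4,257.3])))
print("cap",tri((a,[320.4,209]),(b,[238.3,209.6])))
print("axis top", atz(b,[243.6,213.9],0))
print("tongue end", atz(b,[305,257],.008), "foot back",atz(b,[366,257],.008),"col",atz(b,[218,206],.1),"mouth",atz(b,[266,205],.01),atz(b,[256,231],.01))
for n,q in [("candle",[453,208]),("case",[206,167]),("books",[130,228]),("red1",[240,275]),("red2",[350,181]),("pink",[275,148])]: print(n,atz(b,q,.05))
c=shot("wrist"); print(np.array(c["tool_from_camera"]),K(c)[0,0])
E
python3 b.py
```

```text
531.3769362063261 [-0.1099  0.      0.      0.      0.    ] [-0.0302  0.      0.      0.      0.    ]
head (array([ 0.4769, -0.1508,  0.0654]), [3.4, 3.4])
cap (array([0.5847, 0.1306, 0.1372]), [1.3, 1.3])
axis top [0.5843 0.1284 0.    ]
tongue end [ 0.4755 -0.0351  0.008 ] foot back [ 0.4793 -0.1937  0.008 ] col [0.5954 0.1827 0.1   ] mouth [0.6084 0.0698 0.01  ] [0.5399 0.0939 0.01  ]
candle [ 0.6091 -0.408   0.05  ]
case [0.6983 0.2235 0.05  ]
books [0.5382 0.4103 0.05  ]
red1 [0.427  0.1284 0.05  ]
red2 [ 0.6716 -0.1441  0.05  ]
pink [0.7517 0.0491 0.05  ]
[[ 0.0005 -0.9525 -0.3046  0.0798]
 [ 1.      0.0005  0.      0.0002]
 [ 0.0001 -0.3046  0.9525 -0.1317]
 [ 0.      0.      0.      1.    ]] 376.67234236081515
```

Request:
{"api": "jog_arm", "payload": {
  "moves": [
    {"slide":[41,-29,0],"angular":[0,0,-7],"fingers":0},
    {"slide":[82,-58,0],"angular":[0,0,-14],"fingers":0},
    {"slide":[114,-81,0],"angular":[0,0,-21],"fingers":0},
    {"slide":[146,-104,0],"angular":[0,0,-28],"fingers":0},
    {"slide":[178,-127,0],"angular":[0,0,-35],"fingers":0},
    {"slide":[210,-150,0],"angular":[0,0,-42],"fingers":0},
    {"slide":[242,-173,0],"angular":[0,0,-49],"fingers":0},
    {"slide":[274,-196,0],"angular":[0,0,-56],"fingers":0},
    {"slide":[306,-219,0],"angular":[0,0,-63],"fingers":0},
    {"slide":[338,-242,0],"angular":[0,0,-70],"fingers":0}
  ]
}}

```text
clock: 1.58
tcp_pos: [0.4217, -0.2173, 0.2427]
orientation: [0.001, 0.723, 0.691, 0.0]
wrist_force: [0.5, -0.6, 0.5]
finger_gap: 0.0854
grip_force: 0.0
```

Request:
{"api": "jog_arm", "payload": {
  "moves": [
    {"slide":[14,10,0],"angular":[0,0,-7]},
    {"slide":[28,20,0],"angular":[0,0,-14]},
    {"slide":[42,30,0],"angular":[0,0,-21]},
    {"slide":[56,41,0],"angular":[0,0,-28]},
    {"slide":[69,52,0],"angular":[0,0,-35]},
    {"slide":[69,52,0],"angular":[0,0,-42]},
    {"slide":[69,52,0],"angular":[0,0,-49]},
    {"slide":[69,52,0],"angular":[0,0,-56]},
    {"slide":[69,52,0],"angular":[0,0,-63]},
    {"slide":[69,52,0],"angular":[0,0,-70]}
  ]
}}

```text
schema error: expected keys fingers, slide, angular
```

Request:
{"api": "jog_arm", "payload": {
  "moves": [
    {"angular":[0,0,-7]},
    {"angular":[0,0,-14]},
    {"angular":[0,0,-21]},
    {"angular":[0,0,-28]},
    {"angular":[0,0,-35]},
    {"angular":[0,0,-42]},
    {"angular":[0,0,-49]},
    {"angular":[0,0,-56]},
    {"angular":[0,0,-63]},
    {"angular":[0,0,-70]}
  ]
}}

```text
schema error: expected keys fingers, slide, angular
```

Request:
{"api": "jog_arm", "payload": {
  "moves": [
    {"angular":[0,0,-7]},
    {"angular":[0,0,-14]},
    {"angular":[0,0,-21]},
    {"angular":[0,0,-28]},
    {"angular":[0,0,-35]},
    {"angular":[0,0,-42]},
    {"angular":[0,0,-42]}
  ]
}}

```text
schema error: expected keys fingers, slide, angular
```

```bash
cat > c.py <<'E'
import sys
from h import *
np.set_printoptions(precision=4,suppress=True)
s=get_state(); print(s["tcp_pos"],s["joint_pos"],s["orientation"],s["clock"])
p=shot("wrist",sys.argv[1])
for t in sys.argv[2:]:
    print(t,[(np.round(d["point"],1).tolist(),round(d["p"],2)) for d in tip_of(t,p)][:4])
import pickle; pickle.dump(p,open(sys.argv[1][:-4]+".pkl","wb"))
E
python3 c.py w1.png lamp_head lamp
```

```text
[ 0.4217 -0.2173  0.2427] [-0.6453  0.1178 -0.2014  1.2505 -0.      0.9709] [0.0005 0.723  0.6909 0.0001] 1.5833
lamp_head [([358.8, 96.2], 0.82)]
lamp [([341.5, 92.7], 0.78)]
```

View pics/w1.png

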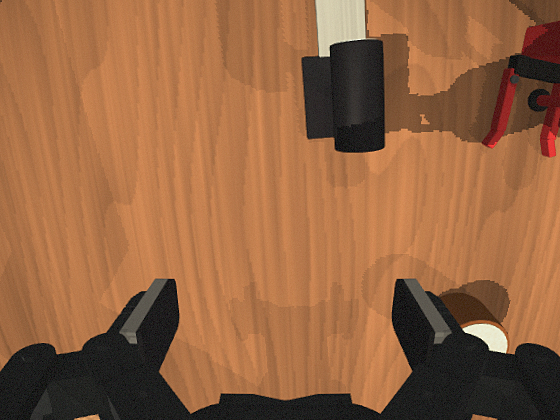

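The wrist picture shows the lamp: head at (358,96), pale tongue running up at (342,20), with a red look-alike at (530,80). All three keys are needed in every row, so I'm re-sending.

Request:
{"api": "jog_arm", "payload": {
  "moves": [
    {"fingers":0,"slide":[14,10,0],"angular":[0,0,-7]},
    {"fingers":0,"slide":[28,20,0],"angular":[0,0,-14]},
    {"fingers":0,"slide":[42,30,0],"angular":[0,0,-21]},
    {"fingers":0,"slide":[56,41,0],"angular":[0,0,-28]},
    {"fingers":0,"slide":[69,52,0],"angular":[0,0,-35]},
    {"fingers":0,"slide":[69,52,0],"angular":[0,0,-42]},
    {"fingers":0,"slide":[69,52,0],"angular":[0,0,-49]},
    {"fingers":0,"slide":[69,52,0],"angular":[0,0,-56]},
    {"fingers":0,"slide":[69,52,0],"angular":[0,0,-63]},
    {"fingers":0,"slide":[69,52,0],"angular":[0,0,-70]}
  ]
}}

```text
clock: 2.57
tcp_pos: [0.4758, -0.1544, 0.2423]
orientation: [-0.0, 0.197, 0.98, -0.0]
wrist_force: [0.3, -0.4, -0.9]
finger_gap: 0.0854
grip_force: 0.0
```

Request:
{"api": "jog_arm", "payload": {
  "moves": [
    {"fingers":0,"slide":[0,0,0],"angular":[0,0,-7]},
    {"fingers":0,"slide":[0,0,0],"angular":[0,0,-14]},
    {"fingers":0,"slide":[0,0,0],"angular":[0,0,-21]},
    {"fingers":0,"slide":[0,0,0],"angular":[0,0,-28]},
    {"fingers":0,"slide":[0,0,0],"angular":[0,0,-35]},
    {"fingers":0,"slide":[0,0,0],"angular":[0,0,-42]},
    {"fingers":0,"slide":[0,0,0],"angular":[0,0,-49]},
    {"fingers":0,"slide":[0,0,0],"angular":[0,0,-56]},
    {"fingers":0,"slide":[0,0,0],"angular":[0,0,-63]},
    {"fingers":0,"slide":[0,0,0],"angular":[0,0,-70]}
  ]
}}

```text
clock: 3.4
tcp_pos: [0.4758, -0.1545, 0.2423]
orientation: [-0.0, -0.401, 0.916, -0.0]
wrist_force: [-0.1, 1.0, 1.0]
finger_gap: 0.0852
grip_force: 0.0
```

Request:
{"api": "jog_arm", "payload": {
  "moves": [
    {"fingers":0,"slide":[0,0,0],"angular":[0,0,-7]},
    {"fingers":0,"slide":[0,0,0],"angular":[0,0,-14]},
    {"fingers":0,"slide":[0,0,0],"angular":[0,0,-21]},
    {"fingers":0,"slide":[0,0,0],"angular":[0,0,-28]},
    {"fingers":0,"slide":[0,0,0],"angular":[0,0,-35]},
    {"fingers":0,"slide":[0,0,0],"angular":[0,0,-42]},
    {"fingers":0,"slide":[0,0,0],"angular":[0,0,-42]}
  ]
}}

```text
clock: 3.98
tcp_pos: [0.4758, -0.1544, 0.2423]
orientation: [-0.0, -0.701, 0.713, -0.0]
wrist_force: [0.5, -0.9, 0.7]
finger_gap: 0.0857
grip_force: 0.0
```

```bash
python3 c.py w2.png lamp_head lamp cap_grip
```

```text
[ 0.4758 -0.1544  0.2423] [-0.4741  0.1684 -0.1426  1.2597 -0.0004 -2.0285] [-0.0002 -0.7013  0.7129 -0.0001] 3.9833
lamp_head [([281.7, 197.4], 0.85)]
lamp [([278.5, 179.2], 0.92)]
cap_grip [([21.6, 213.7], 0.91)]
```

View pics/w2.png

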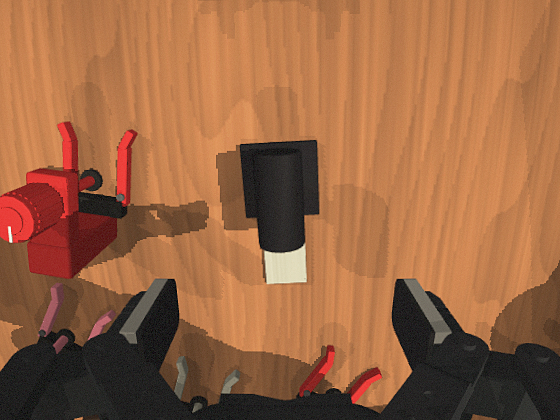

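w2 shows the lamp head (281,197), foot corners (241,145)/(316,141) and the tongue end (266..307,283); the rail ends of the steel clamp show at (181,365)/(235,375).

```bash
cat > d.py <<'E'
from h import *; import pickle
np.set_printoptions(precision=4,suppress=True)
a=pickle.load(open("w1.pkl","rb"));b=pickle.load(open("w2.pkl","rb"))
print("head",tri((a,[358.8,96.2]),(b,[281.7,197.4])))
print("lamp",tri((a,[341.5,92.7]),(b,[278.5,179.2])), atz(b,[278.5,179.2],0))
c=[atz(b,q,.008) for q in ([266,283.5],[307,283.5],[241,145],[317,141])]
print(np.array(c)); m=(c[0]+c[1])/2; k=(c[2]+c[3])/2; d=m-k; y=np.arctan2(d[1],d[0]); print("len",np.linalg.norm(d),"yaw",np.degrees(y),"head est",m-.115*d/np.linalg.norm(d))
h=(m-.115*d/np.linalg.norm(d))[:2]; u=np.array([np.cos(y),np.sin(y)])
print(proj(b,[[*(h+.04*u),.095],[*(h-.04*u),.095]]))
E
python3 d.py
```

```text
head (array([ 0.4821, -0.1464,  0.0753]), [1.9, 1.9])
lamp (array([ 0.4839, -0.1431, -0.0114]), [0.9, 0.9]) [ 0.4844 -0.1453  0.    ]
[[ 0.5004 -0.0308  0.008 ]
 [ 0.4556 -0.0301  0.008 ]
 [ 0.52   -0.1818  0.008 ]
 [ 0.4462 -0.1845  0.008 ]]
len 0.1528147206567334 yaw 91.9075353794805 head est [ 0.4818 -0.1454  0.008 ]
[[282.3296 254.086 ]
 [276.8121 155.7944]]
```

Request:
{"api": "jog_arm", "payload": {
  "moves": [
    {"fingers":0,"slide":[-30,-12,-4],"angular":[0,0,2]},
    {"fingers":0,"slide":[-60,-24,-8],"angular":[0,0,4]},
    {"fingers":0,"slide":[-95,-38,-12],"angular":[0,0,6]},
    {"fingers":0,"slide":[-130,-52,-16],"angular":[0,0,8]},
    {"fingers":0,"slide":[-165,-66,-20],"angular":[0,0,10]},
    {"fingers":0,"slide":[-195,-78,-25],"angular":[0,0,12]},
    {"fingers":0,"slide":[-215,-86,-30],"angular":[0,0,12]},
    {"fingers":0,"slide":[-215,-86,-30],"angular":[0,0,12]}
  ]
}}

```text
clock: 4.85
tcp_pos: [0.5674, 0.0642, 0.2729]
orientation: [0.001, -0.624, 0.781, -0.0]
wrist_force: [0.5, 0.1, -0.8]
finger_gap: 0.0853
grip_force: 0.0
```

```bash
python3 c.py w3.png cap_grip clamp_axis jaw_face stop
```

```text
[0.5674 0.0642 0.2729] [-0.0285  0.2976  0.0989  1.3701  0.0011 -1.376 ] [ 0.0011 -0.6239  0.7815 -0.0002] 4.85
cap_grip [([71.3, 207.2], 0.97), ([476.9, 229.7], 0.68), ([280.9, 274.6], 0.65), ([280.8, 231.2], 0.43)]
clamp_axis [([131.9, 173.7], 0.83), ([422.1, 183.6], 0.63)]
jaw_face [([122.6, 176.6], 0.68), ([281.7, 232.8], 0.61), ([427.8, 189.2], 0.52)]
stop []
```

View pics/w3.png

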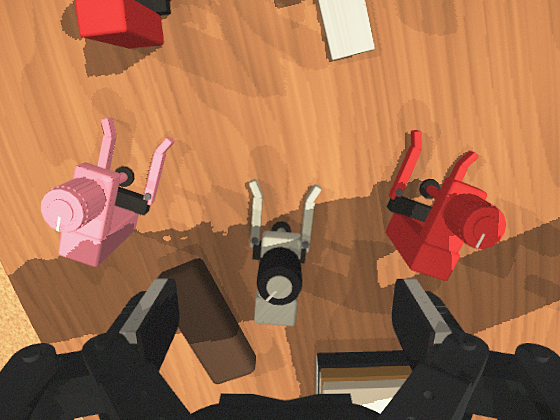

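w3: steel clamp with black cap (280,285), mouth ends at (253,183)/(318,188). The look-alikes are pink (70,208) and red (480,228) here, with another red at (120,25). I choose the grey one with the black cap and check it in a crop.

```bash
python3 - <<'E'
import cv2
i=cv2.imread("pics/w3.png")[170:335,225:345]
cv2.imwrite("pics/c3.png",cv2.resize(i,None,fx=3.6,fy=3.6,interpolation=cv2.INTER_CUBIC))
E
```

```text
(no output)
```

View pics/c3.png

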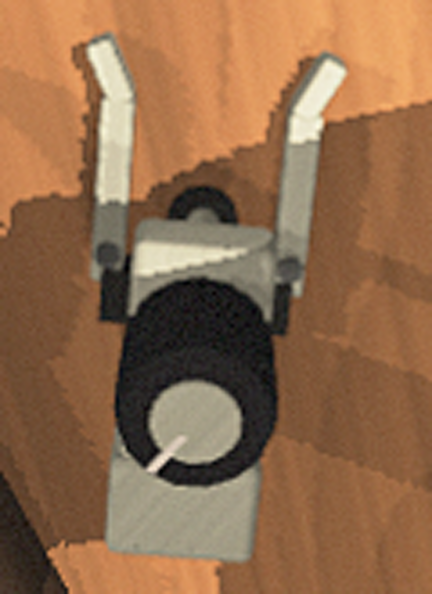

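```bash
cat > e.py <<'E'
from h import *; import pickle
from scipy.optimize import least_squares
np.set_printoptions(precision=4,suppress=True)
b=pickle.load(open("w3.pkl","rb"))
c=np.array([[135,98],[289,115],[114,38],[325,55],[195,423]])/3.6+[225,170]
M=np.array([[-.035,-.0235,.014],[-.035,.0235,.014],[-.053,-.032,.014],[-.053,.032,.014],[0,0,.14]])
def W(v):
    cs,sn=np.cos(v[2]),np.sin(v[2]); return np.c_[M[:,0]*cs-M[:,1]*sn+v[0],M[:,0]*sn+M[:,1]*cs+v[1],M[:,2]]
for k in (5,4):
    r=least_squares(lambda v:(proj(b,W(v))-c)[:k].ravel(),[.585,.131,1.37]); print(r.x,np.degrees(r.x[2])); print((proj(b,W(r.x))-c))
print(atz(b,c[4],.14))
E
python3 e.py
```

```text
[0.5895 0.1324 1.2529] 71.7835682506185
[[-0.0192  0.3886]
 [ 0.5177 -0.3348]
 [-0.8388  0.1396]
 [ 0.2949  0.9996]
 [ 0.0413 -0.9475]]
[0.5894 0.132  1.2521] 71.74068452796247
[[-0.0159  0.0832]
 [ 0.5285 -0.6072]
 [-0.8238 -0.1787]
 [ 0.3196  0.7274]
 [ 0.0165 -1.3115]]
[0.5897 0.1332 0.14  ]
```

Request:
{"api": "jog_arm", "payload": {
  "moves": [
    {"fingers":0,"slide":[35,6,10],"angular":[0,0,-3]},
    {"fingers":0,"slide":[72,12,24],"angular":[0,0,-6]},
    {"fingers":0,"slide":[110,18,38],"angular":[0,0,-9]},
    {"fingers":0,"slide":[147,24,52],"angular":[0,0,-12]},
    {"fingers":0,"slide":[184,30,66],"angular":[0,0,-14.7]},
    {"fingers":0,"slide":[214,35,80],"angular":[0,0,-14.7]},
    {"fingers":0,"slide":[224,37,105],"angular":[0,0,-14.7]},
    {"fingers":0,"slide":[224,37,133],"angular":[0,0,-14.7]},
    {"fingers":0,"slide":[224,37,133],"angular":[0,0,-14.7]}
  ]
}}

```text
clock: 5.85
tcp_pos: [0.4752, -0.1499, 0.1348]
orientation: [0.001, 0.716, -0.698, -0.004]
wrist_force: [0.2, 0.6, -0.6]
finger_gap: 0.0852
grip_force: 0.0
```

```bash
python3 c.py w4.png lamp_head lamp; python3 - <<'E'
from h import *; import pickle
b=pickle.load(open("w4.pkl","rb"))
for d in tip_of("lamp_head",b)[:1]: print(atz(b,d["point"],.075), proj(b,[[.4818,-.146,.075]]))
E
```

```text
[ 0.4752 -0.1499  0.1348] [-0.4668  0.2338 -0.3335  1.0118 -0.0002 -2.0634] [ 0.0013  0.7162 -0.6979 -0.0039] 5.85
lamp_head [([275.5, 243.0], 0.84)]
lamp [([271.6, 201.6], 0.69)]
[ 0.48159699 -0.14707422  0.075     ] [[275.09627349 244.79006318]]
```

Request:
{"api": "jog_arm", "payload": {
  "moves": [
    {"fingers":0,"slide":[0,0,0],"angular":[0,0,0]},
    {"fingers":0,"slide":[0,0,0],"angular":[0,0,0]}
  ]
}}

```text
clock: 6.22
tcp_pos: [0.4808, -0.1495, 0.1409]
orientation: [-0.0, 0.718, -0.696, 0.001]
wrist_force: [0.4, 0.0, 0.1]
finger_gap: 0.0856
grip_force: 0.0
```

Request:
{"api": "jog_arm", "payload": {
  "moves": [
    {"fingers":0,"slide":[-3,-1,20],"angular":[0,0,0]},
    {"fingers":0,"slide":[-3,-1,40],"angular":[0,0,0]},
    {"fingers":0,"slide":[-3,-1,58],"angular":[0,0,0]},
    {"fingers":0,"slide":[-3,-1,70],"angular":[0,0,0]},
    {"fingers":0,"slide":[-3,-1,74],"angular":[0,0,0]},
    {"fingers":0,"slide":[-3,-1,74],"angular":[0,0,0]},
    {"fingers":0,"slide":[-3,-1,74],"angular":[0,0,0]}
  ]
}}

```text
clock: 6.8
tcp_pos: [0.4812, -0.1464, 0.0661]
orientation: [-0.0, 0.718, -0.696, 0.001]
wrist_force: [0.2, -0.2, 0.8]
finger_gap: 0.085
grip_force: 0.0
```

Request:
{"api": "jog_arm", "payload": {
  "moves": [
    {"fingers":0.3,"slide":[0,0,0],"angular":[0,0,0]},
    {"fingers":0.4,"slide":[0,0,0],"angular":[0,0,0]},
    {"fingers":0.45,"slide":[0,0,0],"angular":[0,0,0]},
    {"fingers":0.5,"slide":[0,0,0],"angular":[0,0,0]},
    {"fingers":0.55,"slide":[0,0,0],"angular":[0,0,0]},
    {"fingers":0.6,"slide":[0,0,0],"angular":[0,0,0]},
    {"fingers":0.8,"slide":[0,0,0],"angular":[0,0,0]},
    {"fingers":1,"slide":[0,0,0],"angular":[0,0,0]},
    {"fingers":1,"slide":[0,0,0],"angular":[0,0,0]},
    {"fingers":1,"slide":[0,0,0],"angular":[0,0,0]}
  ],
  "squeeze": 40
}}

```text
clock: 7.63
tcp_pos: [0.4809, -0.1466, 0.066]
orientation: [-0.0, 0.718, -0.696, 0.001]
wrist_force: [-0.7, -0.2, 5.8]
finger_gap: 0.0392
grip_force: 39.6
```

```bash
python3 c.py w5.png lamp_head lamp
```

```text
[ 0.4809 -0.1466  0.066 ] [-0.4557  0.3021 -0.4306  0.8369  0.     -2.0573] [-0.0002  0.7179 -0.6961  0.0006] 7.6333
lamp_head [([285.4, 309.1], 0.94)]
lamp [([283.3, 236.3], 0.9)]
```

View pics/w5.png

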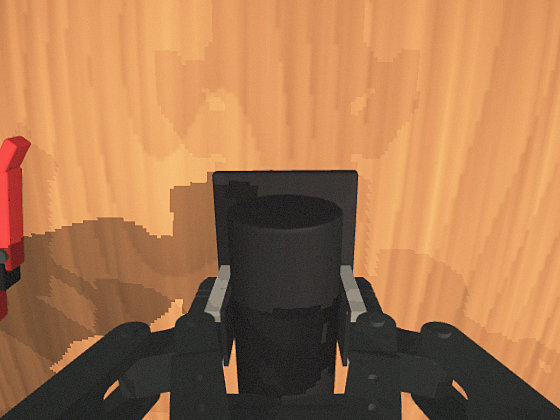

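```bash
cat > f.py <<'E'
from h import *; import pickle
np.set_printoptions(precision=4,suppress=True)
b=pickle.load(open("w5.pkl","rb")); Tw=T(get_state()); Ti=np.linalg.inv(Tw)
for q,z in (([213,171],.008),([357,171],.008),([229,215],.075),([344,215],.075)):
    X=atz(b,q,z); print(X,(Ti@np.append(X,1))[:3])
E
python3 f.py
```

```text
[ 0.5209 -0.1836  0.008 ] [ 0.0382 -0.0387  0.058 ]
[ 0.4469 -0.186   0.008 ] [0.0383 0.0353 0.058 ]
[ 0.503  -0.1828  0.075 ] [ 0.0369 -0.0209 -0.009 ]
[ 0.4634 -0.1841  0.075 ] [ 0.037   0.0187 -0.009 ]
```

Request:
{"api": "jog_arm", "payload": {
  "moves": [
    {"fingers":1,"slide":[0,0,-2],"angular":[0,0,0]},
    {"fingers":1,"slide":[0,0,-4],"angular":[0,0,0]},
    {"fingers":1,"slide":[-12,-6,-5],"angular":[0,0,3]},
    {"fingers":1,"slide":[-30,-16,-5],"angular":[0,0,6]},
    {"fingers":1,"slide":[-50,-26,-5],"angular":[0,0,10]},
    {"fingers":1,"slide":[-70,-36,-5],"angular":[0,0,14]},
    {"fingers":1,"slide":[-86,-45,-5],"angular":[0,0,18]},
    {"fingers":1,"slide":[-97,-51,-5],"angular":[0,0,20]},
    {"fingers":1,"slide":[-97,-51,-5],"angular":[0,0,20]},
    {"fingers":1,"slide":[-97,-51,-5],"angular":[0,0,20]}
  ],
  "squeeze": 60
}}

```text
clock: 8.62
tcp_pos: [0.5278, -0.0473, 0.0694]
orientation: [-0.001, -0.587, 0.81, 0.001]
wrist_force: [-0.9, 0.2, -5.6]
finger_gap: 0.0383
grip_force: 60.9
```

```bash
python3 - <<'E'
from h import *
a=shot("scene","s2.png"); b=shot("top","t2.png"); i=cv2.imread("pics/s2.png")[120:300,190:370]; j=cv2.imread("pics/t2.png")[150:290,200:380]
i=cv2.resize(i,(400,400),interpolation=cv2.INTER_CUBIC); j=cv2.resize(j,(400,311),interpolation=cv2.INTER_CUBIC)
k=np.zeros((400,800,3),np.uint8);k[:,:400]=i;k[:311,400:]=j;cv2.imwrite("pics/st2.png",k)
s=get_state();print(s["tcp_pos"],s["orientation"],s["wrist_force"],s["ft_torque"])
E
```

```text
[ 0.52761274 -0.04816709  0.06966113] [-7.55186220e-04 -5.86249818e-01  8.10129844e-01  4.65626780e-04] [ 0.16224838  0.07636469 -5.22054759] [-0.11252678 -0.00112869 -0.05049332]
```

View pics/st2.png

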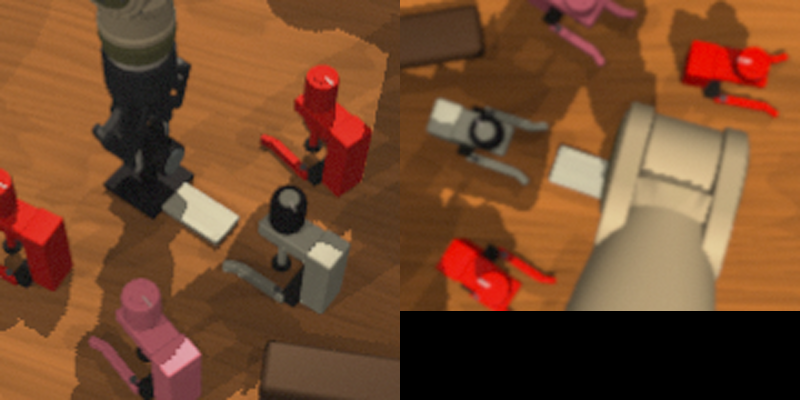

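Request:
{"api": "jog_arm", "payload": {
  "moves": [
    {"fingers":1,"slide":[0,-1,1.5],"angular":[0,0,0]},
    {"fingers":1,"slide":[-6,-1,2.7],"angular":[0,0,0]},
    {"fingers":1,"slide":[-14,-1,2.7],"angular":[0,0,0]},
    {"fingers":1,"slide":[-22,-1,2.7],"angular":[0,0,0]},
    {"fingers":1,"slide":[-29,-1,2.7],"angular":[0,0,0]},
    {"fingers":1,"slide":[-36,-1,2.7],"angular":[0,0,0]},
    {"fingers":1,"slide":[-43,-1,2.7],"angular":[0,0,0]},
    {"fingers":1,"slide":[-50,-1,2.7],"angular":[0,0,0]},
    {"fingers":1,"slide":[-50,-1,2.7],"angular":[0,0,0]}
  ]
}}

```text
clock: 9.47
tcp_pos: [0.5456, 0.0008, 0.0676]
orientation: [0.0, -0.587, 0.81, 0.0]
wrist_force: [-0.4, -0.0, -4.1]
finger_gap: 0.0384
grip_force: 60.9
```

```bash
cat > g.py <<'E'
from h import *
np.set_printoptions(precision=4,suppress=True)
s=get_state(); M=T(s); d=M[:2,3]-[.5881,.1328]; u=np.array([.3123,.95]); v=np.array([-.95,.3123])
print("clamp xy mm",1e3*d@u,1e3*d@v,"z",M[2,3],"lamp yaw",np.degrees(np.arctan2(M[1,0],M[0,0]))%360-180)
print("F tool",M[:3,:3].T@s["wrist_force"],"M tool",M[:3,:3].T@s["ft_torque"],s["joint_pos"],s["grip_force"],s["clock"])
E
python3 g.py
```

```text
clamp xy mm -138.6870683131556 -0.8294732929878026 z 0.06764576704721786 lamp yaw 71.8606432571595
F tool [0.1415 0.3555 4.1491] M tool [0.0784 0.0517 0.0151] [-0.146   0.3728 -0.3199  0.8777  0.0005 -1.4002] 60.87895631790161 9.4667
```

Request:
{"api": "jog_arm", "payload": {
  "moves": [
    {"fingers":1,"slide":[-5,0.5,0],"angular":[0,0,0]},
    {"fingers":1,"slide":[-10,0.5,0],"angular":[0,0,0]},
    {"fingers":1,"slide":[-15,0.5,0],"angular":[0,0,0]},
    {"fingers":1,"slide":[-20,0.5,0],"angular":[0,0,0]},
    {"fingers":1,"slide":[-25,0.5,0],"angular":[0,0,0]},
    {"fingers":1,"slide":[-30,0.5,0],"angular":[0,0,0]},
    {"fingers":1,"slide":[-34,0.5,0],"angular":[0,0,0]},
    {"fingers":1,"slide":[-36,0.5,0],"angular":[0,0,0]},
    {"fingers":1,"slide":[-36,0.5,0],"angular":[0,0,0]}
  ]
}}

```text
clock: 10.22
tcp_pos: [0.556, 0.0341, 0.0676]
orientation: [0.0, -0.586, 0.81, -0.0]
wrist_force: [0.3, 0.1, -4.3]
finger_gap: 0.0383
grip_force: 60.9
```

```bash
python3 g.py
```

```text
clamp xy mm -103.76444020189989 -0.34263416114441547 z 0.06755929581110831 lamp yaw 71.79972273796437
F tool [-0.1717 -0.2458  4.32  ] M tool [-0.0077  0.0862 -0.0057] [-0.0828  0.3925 -0.2896  0.8886 -0.     -1.3359] 60.878859758377075 10.2167
```

Request:
{"api": "jog_arm", "payload": {
  "moves": [
    {"fingers":1,"slide":[-1.5,0,0.5],"angular":[0,0,0]},
    {"fingers":1,"slide":[-3,0,1],"angular":[0,0,0]},
    {"fingers":1,"slide":[-4,0,1],"angular":[0,0,0]},
    {"fingers":1,"slide":[-5,0,1],"angular":[0,0,0]},
    {"fingers":1,"slide":[-6,0,1],"angular":[0,0,0]},
    {"fingers":1,"slide":[-6,0,1],"angular":[0,0,0]}
  ]
}}

```text
clock: 10.72
tcp_pos: [0.5578, 0.0394, 0.0666]
orientation: [0.0, -0.586, 0.81, -0.0]
wrist_force: [0.0, 0.4, -4.4]
finger_gap: 0.0385
grip_force: 60.9
```

```bash
python3 g.py
```

```text
clamp xy mm -98.16420940548156 -0.42564635430377007 z 0.06659353263697657 lamp yaw 71.76427964615502
F tool [-0.4134  0.1146  4.3688] M tool [0.0154 0.0611 0.0011] [-0.073   0.3971 -0.2851  0.8884 -0.     -1.3255] 60.87908864021301 10.7167
```

Request:
{"api": "jog_arm", "payload": {
  "moves": [
    {"fingers":1,"slide":[-0.7,0,0],"angular":[0,0,0]},
    {"fingers":1,"slide":[-1.4,0,0],"angular":[0,0,0]},
    {"fingers":1,"slide":[-2,0,0],"angular":[0,0,0]},
    {"fingers":1,"slide":[-2,0,0],"angular":[0,0,0]}
  ]
}}

```text
clock: 11.05
tcp_pos: [0.5584, 0.0413, 0.0666]
orientation: [-0.0, -0.586, 0.81, -0.0]
wrist_force: [0.1, -0.0, -4.7]
finger_gap: 0.0384
grip_force: 60.9
```

Request:
{"api": "jog_arm", "payload": {
  "moves": [
    {"fingers":1,"slide":[-0.5,0,0],"angular":[0,0,0]},
    {"fingers":1,"slide":[-1,0,0],"angular":[0,0,0]},
    {"fingers":1,"slide":[-1,0,0],"angular":[0,0,0]}
  ]
}}

```text
clock: 11.3
tcp_pos: [0.5585, 0.0415, 0.0667]
orientation: [-0.001, -0.586, 0.81, -0.0]
wrist_force: [-1.0, -3.1, -2.1]
finger_gap: 0.0383
grip_force: 61.1
```

```bash
python3 g.py
```

```text
clamp xy mm -95.93439586635873 -0.37358429173568763 z 0.06671649694913773 lamp yaw 71.74305238945504
F tool [ 3.2751 -0.0805  2.0802] M tool [-0.0737  0.8027 -0.09  ] [-0.0683  0.3988 -0.2822  0.8901 -0.0015 -1.3204] 61.05018854141235 11.3
```

Request:
{"api": "jog_arm", "payload": {
  "moves": [
    {"fingers":1,"slide":[0.3,0,0.4],"angular":[0,0,0]},
    {"fingers":1,"slide":[0.3,0,0.7],"angular":[0,0,0]},
    {"fingers":1,"slide":[-0.4,0,0.7],"angular":[0,0,0]},
    {"fingers":1,"slide":[-0.8,0,0.7],"angular":[0,0,0]},
    {"fingers":1,"slide":[-0.8,0,0.7],"angular":[0,0,0]}
  ]
}}

```text
clock: 11.72
tcp_pos: [0.5585, 0.0414, 0.0663]
orientation: [-0.001, -0.586, 0.811, -0.001]
wrist_force: [-4.0, -8.3, 2.0]
finger_gap: 0.0385
grip_force: 61.6
```

```bash
python3 g.py
```

```text
clamp xy mm -96.11574324380142 -0.4462710236279831 z 0.06632888886804941 lamp yaw 71.70962263084198
F tool [ 9.1101  1.1742 -1.9262] M tool [-0.2958  1.6578 -0.1285] [-0.0676  0.3994 -0.2823  0.8896 -0.0034 -1.3192] 61.611149311065674 11.7167
```

Request:
{"api": "jog_arm", "payload": {
  "moves": [
    {"fingers":1,"slide":[0.5,0,-0.1],"angular":[0,0,0]},
    {"fingers":1,"slide":[0.7,0,-0.2],"angular":[0,0,0]},
    {"fingers":0.4,"slide":[0.7,0,-0.2],"angular":[0,0,0]},
    {"fingers":0.2,"slide":[0.7,0,-0.2],"angular":[0,0,0]},
    {"fingers":0.1,"slide":[0.7,0,-0.2],"angular":[0,0,0]},
    {"fingers":0.0,"slide":[0.7,0,-0.2],"angular":[0,0,0]},
    {"fingers":0.0,"slide":[0.7,0,-0.2],"angular":[0,0,0]},
    {"fingers":0.0,"slide":[0.7,0,-0.2],"angular":[0,0,0]}
  ]
}}

```text
clock: 12.38
tcp_pos: [0.5589, 0.0425, 0.0662]
orientation: [0.0, -0.586, 0.81, -0.0]
wrist_force: [-1.3, -0.8, 0.1]
finger_gap: 0.0853
grip_force: 0.0
```

```bash
python3 g.py
```

```text
clamp xy mm -94.90543389821411 -0.49780295514670775 z 0.06621181144910046 lamp yaw 71.77765161341404
F tool [ 1.1779  1.0184 -0.1058] M tool [ 0.0731 -0.0075  0.0323] [-0.0674  0.3995 -0.2825  0.8883  0.0002 -1.3202] 0.0 12.3833
```

Request:
{"api": "jog_arm", "payload": {
  "moves": [
    {"fingers":0,"slide":[0,0,-15],"angular":[0,0,0]},
    {"fingers":0,"slide":[0,0,-35],"angular":[0,0,0]},
    {"fingers":0,"slide":[0,0,-65],"angular":[0,0,0]},
    {"fingers":0,"slide":[0,0,-100],"angular":[0,0,0]},
    {"fingers":0,"slide":[0,0,-135],"angular":[0,0,0]},
    {"fingers":0,"slide":[0,0,-170],"angular":[0,0,0]},
    {"fingers":0,"slide":[-10,0,-195],"angular":[0,0,0]},
    {"fingers":0,"slide":[-20,0,-205],"angular":[0,0,0]},
    {"fingers":0,"slide":[-20,0,-205],"angular":[0,0,0]},
    {"fingers":0,"slide":[-20,0,-205],"angular":[0,0,0]}
  ]
}}

```text
clock: 13.22
tcp_pos: [0.5653, 0.0615, 0.2712]
orientation: [0.0, -0.587, 0.81, -0.0]
wrist_force: [0.4, 0.3, -0.7]
finger_gap: 0.0854
grip_force: 0.0
```

```bash
python3 c.py w6.png lamp_head lamp cap_grip clamp_axis; python3 - <<'E'
import cv2
i=cv2.imread("pics/w6.png")[100:340,190:370]
cv2.imwrite("pics/c6.png",cv2.resize(i,None,fx=2.5,fy=2.5,interpolation=cv2.INTER_CUBIC))
E
```

```text
[0.5653 0.0615 0.2712] [-0.0326  0.294   0.0898  1.3656 -0.0002 -1.2861] [ 0.0004 -0.5865  0.8099 -0.0004] 13.2167
lamp_head [([285.3, 156.8], 0.86), ([283.9, 144.0], 0.65)]
lamp [([281.6, 144.7], 0.56)]
cap_grip [([72.6, 229.2], 0.87), ([286.3, 280.7], 0.71), ([479.2, 210.9], 0.68), ([285.7, 157.7], 0.44)]
clamp_axis [([424.9, 174.9], 0.88), ([134.6, 191.0], 0.88), ([288.1, 232.3], 0.59)]
```

View pics/c6.png

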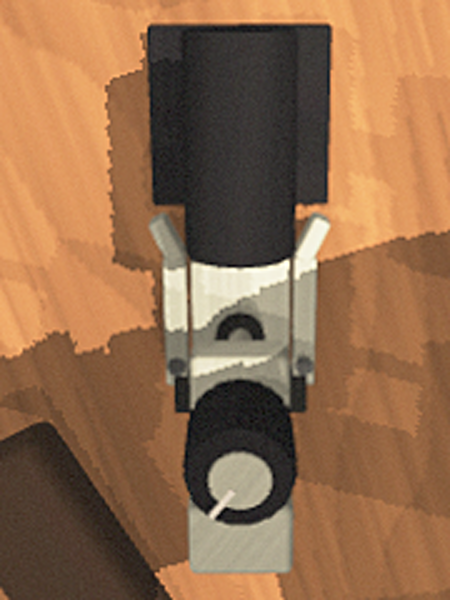

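```bash
python3 - <<'E'
from h import *; import pickle
np.set_printoptions(precision=4,suppress=True)
b=pickle.load(open("w6.pkl","rb")); M=T(get_state())
X=atz(b,[240/2.5+190,480/2.5+100],.14); t=(np.linalg.inv(M)@np.append(X,1))[:3]
print(X,t,"corr",M[:3,:3]@np.array([0,.0014,0])+X)
a=shot("scene");c=shot("top")
for p,q in((a,(320,209)),(c,(238,209))):
  print([d for d in tip_of("cap_grip",p) if abs(d["point"][0]-q[0])<15])
g=[[d for d in tip_of("cap_grip",p) if abs(d["point"][0]-q)<15][:1] for p,q in((a,320),(c,238))]
if all(g): print(tri((a,g[0][0]["point"]),(c,g[1][0]["point"]),(b,[286.3,280.7])))
E
```

```text
[0.5896 0.1328 0.14  ] [-0.0763 -0.002   0.1294] corr [0.5883 0.1332 0.14  ]
[{'point': [319.4, 211.3], 'p': 0.65}, {'point': [316.7, 240.1], 'p': 0.59}, {'point': [331.4, 158.6], 'p': 0.52}]
[]
```

Request:
{"api": "jog_arm", "payload": {
  "moves": [
    {"fingers":0,"slide":[-20,0,0],"angular":[0,0,-7]},
    {"fingers":0,"slide":[-40,0,0],"angular":[0,0,-14]},
    {"fingers":0,"slide":[-60,0,0],"angular":[0,0,-21]},
    {"fingers":0,"slide":[-76,-0.6,0],"angular":[0,0,-28]},
    {"fingers":0,"slide":[-76,-0.6,15],"angular":[0,0,-35]},
    {"fingers":0,"slide":[-76,-0.6,30],"angular":[0,0,-42]},
    {"fingers":0,"slide":[-76,-0.6,45],"angular":[0,0,-49]},
    {"fingers":0,"slide":[-76,-0.6,60],"angular":[0,0,-55]},
    {"fingers":0,"slide":[-76,-0.6,70],"angular":[0,0,-55]},
    {"fingers":0,"slide":[-76,-0.6,70],"angular":[0,0,-55]}
  ]
}}

```text
clock: 14.6
tcp_pos: [0.588, 0.1331, 0.1986]
orientation: [0.001, 0.893, -0.449, -0.002]
wrist_force: [-0.1, 0.1, 0.2]
finger_gap: 0.0851
grip_force: 0.0
```

```bash
python3 g.py; python3 c.py w7.png cap_grip; python3 - <<'E'
from h import *; import pickle
b=pickle.load(open("w7.pkl","rb"));s=get_state();print(s["tcp_pos"],T(s)[:3,0])
g=cv2.cvtColor(b["color"],cv2.COLOR_RGB2HSV); q=proj(b,[[.5883,.1332,.14]])[0];print(q)
x,y=int(q[0]),int(q[1]); m=(g[y-45:y+45,x-45:x+45,2]>70).astype(np.uint8)
n,l,st,c=cv2.connectedComponentsWithStats(m); print([(c[i]+[x-45,y-45],st[i]) for i in range(1,n) if st[i][4]>150])
cv2.imwrite("pics/c7.png",cv2.resize(cv2.imread("pics/w7.png")[max(0,y-90):y+90,x-110:x+110],None,fx=3,fy=3))
E
```

```text
clamp xy mm 0.27402091214028346 0.22499362034449188 z 0.1985563719757446 lamp yaw 126.59201453643391
F tool [-0.0901  0.0036 -0.2092] M tool [-0.015   0.0316 -0.0212] [ 0.0896  0.3856  0.0425  1.2319 -0.0001 -2.1198] 0.0 14.6
[0.588  0.1331 0.1986] [ 0.0896  0.3856  0.0425  1.2319 -0.0001 -2.1198] [ 0.0012  0.8933 -0.4494 -0.0018] 14.6
cap_grip [([286.9, 227.1], 0.93), ([492.8, 353.4], 0.63)]
[0.58924941 0.13320642 0.20111873] [ 5.96466693e-01 -8.02637811e-01 -1.68763200e-04]
[286.84836491 241.01371493]
[(array([285.21283598, 247.96013897]), array([   0,    0,   90,   90, 5469], dtype=int32))]
```

View pics/c7.png

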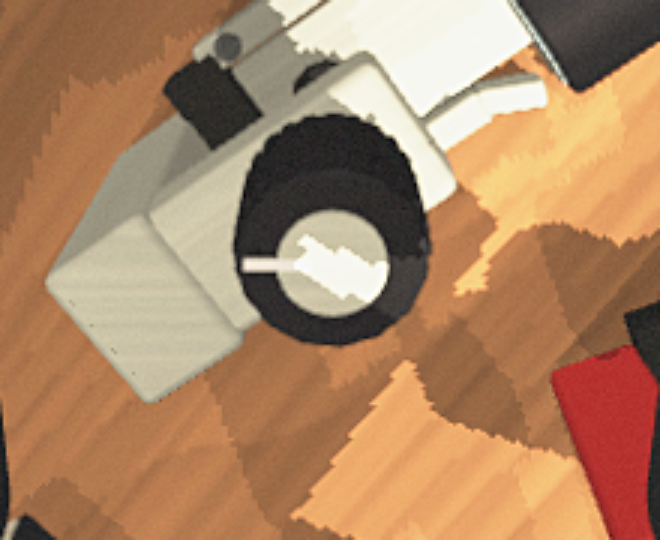

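Request:
{"api": "jog_arm", "payload": {
  "moves": [
    {"fingers":0,"slide":[0,0.5,20],"angular":[0,0,0]},
    {"fingers":0,"slide":[0,0.5,40],"angular":[0,0,0]},
    {"fingers":0,"slide":[0,0.5,60],"angular":[0,0,0]},
    {"fingers":0,"slide":[0,0.5,74],"angular":[0,0,0]},
    {"fingers":0,"slide":[0,0.5,80],"angular":[0,0,0]},
    {"fingers":0,"slide":[0,0.5,80],"angular":[0,0,0]},
    {"fingers":0,"slide":[0,0.5,80],"angular":[0,0,0]}
  ]
}}

```text
clock: 15.28
tcp_pos: [0.5896, 0.133, 0.1222]
orientation: [-0.0, 0.894, -0.448, 0.001]
wrist_force: [0.5, -0.5, -0.2]
finger_gap: 0.0855
grip_force: 0.0
```

Request:
{"api": "jog_arm", "payload": {
  "moves": [
    {"fingers":0.3,"slide":[0,0,0],"angular":[0,0,0]},
    {"fingers":0.4,"slide":[0,0,0],"angular":[0,0,0]},
    {"fingers":0.5,"slide":[0,0,0],"angular":[0,0,0]},
    {"fingers":0.55,"slide":[0,0,0],"angular":[0,0,0]},
    {"fingers":0.6,"slide":[0,0,0],"angular":[0,0,0]},
    {"fingers":0.8,"slide":[0,0,0],"angular":[0,0,0]},
    {"fingers":1,"slide":[0,0,0],"angular":[0,0,0]},
    {"fingers":1,"slide":[0,0,0],"angular":[0,0,0]}
  ],
  "squeeze": 80
}}

```text
clock: 15.95
tcp_pos: [0.5882, 0.132, 0.1222]
orientation: [0.001, 0.894, -0.448, 0.0]
wrist_force: [-4.0, -3.2, 7.0]
finger_gap: 0.034
grip_force: 78.8
```

```bash
python3 g.py
```

```text
clamp xy mm -0.7049152731813353 -0.29868091481058423 z 0.12216762833531195 lamp yaw 126.7293855163627
F tool [ 0.1229  5.1506 -7.0328] M tool [-1.017   0.0213 -0.032 ] [ 0.0886  0.4259 -0.0896  1.0562 -0.0019 -2.1232] 78.84237885475159 15.95
```

Request:
{"api": "jog_arm", "payload": {
  "moves": [
    {"fingers":1,"slide":[0,1.5,0],"angular":[0,0,0]},
    {"fingers":1,"slide":[0,1.5,0],"angular":[0,0,4]},
    {"fingers":1,"slide":[0,1.5,0],"angular":[0,0,9]},
    {"fingers":1,"slide":[0,1.5,0],"angular":[0,0,14]},
    {"fingers":1,"slide":[0,1.5,0],"angular":[0,0,19]},
    {"fingers":1,"slide":[0,1.5,0],"angular":[0,0,24]},
    {"fingers":1,"slide":[0,1.5,0],"angular":[0,0,29]},
    {"fingers":1,"slide":[0,1.5,0],"angular":[0,0,34]},
    {"fingers":1,"slide":[0,1.5,0],"angular":[0,0,38]},
    {"fingers":1,"slide":[0,1.5,0],"angular":[0,0,40]}
  ],
  "squeeze": 100
}}

```text
clock: 16.78
tcp_pos: [0.5882, 0.132, 0.1223]
orientation: [0.0, -0.686, 0.728, -0.001]
wrist_force: [-1.6, -0.2, 4.2]
finger_gap: 0.0335
grip_force: 99.1
```

```bash
python3 g.py; python3 c.py w8.png cap_grip; python3 - <<'E'
import cv2
cv2.imwrite("pics/c8.png",cv2.resize(cv2.imread("pics/w8.png")[200:420,160:400],None,fx=2.5,fy=2.5))
E
```

```text
clamp xy mm -0.7627149193664396 -0.36515933910049225 z 0.12227267170829316 lamp yaw 86.58829570960211
F tool [ 0.3235  1.539  -4.1742] M tool [-0.2218  0.1447 -0.1564] [ 0.0879  0.4239 -0.0925  1.0527 -0.0005 -1.4234] 99.09269213676453 16.7833
[0.5882 0.132  0.1223] [ 0.0879  0.4239 -0.0925  1.0527 -0.0005 -1.4234] [ 0.0005 -0.6857  0.7278 -0.0007] 16.7833
cap_grip []
```

View pics/c8.png

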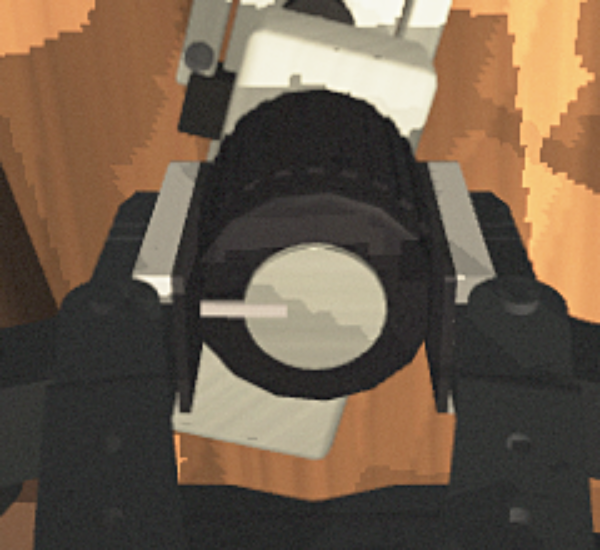

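Request:
{"api": "jog_arm", "payload": {
  "moves": [
    {"fingers":1,"slide":[0,0,0],"angular":[0,0,4]},
    {"fingers":1,"slide":[0,0,0],"angular":[0,0,8]},
    {"fingers":1,"slide":[0,0,0],"angular":[0,0,12]},
    {"fingers":1,"slide":[0,0,0],"angular":[0,0,16]},
    {"fingers":1,"slide":[0,0,0],"angular":[0,0,20]}
  ]
}}

```text
clock: 17.3
tcp_pos: [0.5883, 0.1319, 0.1223]
orientation: [0.001, -0.549, 0.836, -0.001]
wrist_force: [-1.0, -1.3, 5.2]
finger_gap: 0.0335
grip_force: 99.1
```

```bash
python3 g.py
```

```text
clamp xy mm -0.8079753895195798 -0.4858723658163729 z 0.12225562692046535 lamp yaw 66.58310008105701
F tool [ 1.6034  0.3329 -5.2245] M tool [-0.0251  0.3593 -0.1935] [ 0.0878  0.4239 -0.0925  1.0526 -0.0008 -1.0743] 99.1286051273346 17.3
```

Request:
{"api": "jog_arm", "payload": {
  "moves": [
    {"fingers":1,"slide":[0,0,0],"angular":[0,0,4]},
    {"fingers":1,"slide":[0,0,0],"angular":[0,0,8]},
    {"fingers":1,"slide":[0,0,0],"angular":[0,0,12]},
    {"fingers":1,"slide":[0,0,0],"angular":[0,0,16]},
    {"fingers":1,"slide":[0,0,0],"angular":[0,0,20]}
  ]
}}

```text
clock: 17.72
tcp_pos: [0.5883, 0.1318, 0.1223]
orientation: [0.001, -0.395, 0.919, -0.001]
wrist_force: [-0.6, -0.9, 5.9]
finger_gap: 0.0337
grip_force: 99.2
```

```bash
python3 g.py
```

```text
clamp xy mm -0.9113530232610195 -0.5359173638997462 z 0.12227110523620352 lamp yaw 46.57457259275159
F tool [ 1.1096 -0.184  -5.8628] M tool [ 0.2784  0.3036 -0.0809] [ 0.0877  0.4239 -0.0925  1.0526 -0.001  -0.7252] 99.1755223274231 17.7167
```

Request:
{"api": "jog_arm", "payload": {
  "moves": [
    {"fingers":1,"slide":[0,0,0],"angular":[0,0,4]},
    {"fingers":1,"slide":[0,0,0],"angular":[0,0,8]}
  ]
}}

```text
clock: 17.88
tcp_pos: [0.5884, 0.1318, 0.1223]
orientation: [0.001, -0.33, 0.944, -0.001]
wrist_force: [-2.0, -2.0, 5.6]
finger_gap: 0.0336
grip_force: 99.2
```

```bash
python3 g.py|tail -1
```

```text
F tool [ 2.7544 -0.3078 -5.575 ] M tool [ 0.1441  0.5577 -0.2202] [ 0.0878  0.4239 -0.0925  1.0526 -0.001  -0.5856] 99.15579199790955 17.8833
```

Request:
{"api": "jog_arm", "payload": {
  "moves": [
    {"fingers":1,"slide":[0,0,0],"angular":[0,0,4]},
    {"fingers":1,"slide":[0,0,0],"angular":[0,0,8]}
  ]
}}

```text
clock: 18.05
tcp_pos: [0.5883, 0.1317, 0.1223]
orientation: [0.001, -0.264, 0.965, -0.001]
wrist_force: [-0.6, -1.1, 5.3]
finger_gap: 0.0336
grip_force: 99.2
```

```bash
python3 g.py|tail -1
```

```text
F tool [ 1.08   -0.5876 -5.2565] M tool [ 0.417   0.2388 -0.182 ] [ 0.0877  0.4239 -0.0925  1.0526 -0.0012 -0.4459] 99.20417189598083 18.05
```

Request:
{"api": "jog_arm", "payload": {
  "moves": [
    {"fingers":1,"slide":[0,0,0],"angular":[0,0,4]},
    {"fingers":1,"slide":[0,0,0],"angular":[0,0,8]}
  ]
}}

```text
clock: 18.22
tcp_pos: [0.5883, 0.1316, 0.1223]
orientation: [0.001, -0.196, 0.981, -0.001]
wrist_force: [-1.7, -1.7, 5.0]
finger_gap: 0.0338
grip_force: 99.2
```

```bash
python3 g.py|tail -1
```

```text
F tool [ 2.2036 -0.8985 -5.0451] M tool [ 0.3728  0.4783 -0.0541] [ 0.0877  0.4239 -0.0924  1.0527 -0.0013 -0.3063] 99.19769883155823 18.2167
```

```bash
cat > m.py <<'E'
from h import *
o=[]
for i in range(3):
    s=get_state(); o.append((round(float((T(s)[:3,:3].T@s["ft_torque"])[2]),3),round(float(s["tau"][5]),3)))
    if i<2: read_camera("top")
print(o,round(float(s["joint_pos"][5]),3),round(float(s["clock"]),2))
E
python3 m.py
```

```text
[(-0.054, -0.686), (0.122, -0.013), (0.142, 0.35)] -0.307 18.32
```

Request:
{"api": "jog_arm", "payload": {
  "moves": [
    {"fingers":1,"slide":[0,0,0],"angular":[0,0,5]}
  ]
}}

```text
clock: 18.4
tcp_pos: [0.5883, 0.1316, 0.1223]
orientation: [0.001, -0.154, 0.988, -0.001]
wrist_force: [-0.1, -1.5, 5.2]
finger_gap: 0.0337
grip_force: 99.2
```

```bash
python3 m.py
```

```text
[(-0.222, -1.662), (0.128, -0.223), (0.117, 0.413)] -0.22 18.5
```

Request:
{"api": "jog_arm", "payload": {
  "moves": [
    {"fingers":1,"slide":[0,0,0],"angular":[0,0,5]}
  ]
}}

```text
clock: 18.58
tcp_pos: [0.5883, 0.1316, 0.1223]
orientation: [0.001, -0.111, 0.994, -0.001]
wrist_force: [-0.1, -2.0, 5.1]
finger_gap: 0.0333
grip_force: 99.2
```

```bash
python3 m.py
```

```text
[(-0.288, -1.645), (0.186, -0.221), (0.254, 0.401)] -0.133 18.68
```

Request:
{"api": "jog_arm", "payload": {
  "moves": [
    {"fingers":1,"slide":[0,0,0],"angular":[0,0,5]}
  ]
}}

```text
clock: 18.77
tcp_pos: [0.5883, 0.1316, 0.1223]
orientation: [0.001, -0.067, 0.998, -0.001]
wrist_force: [-0.2, -1.9, 5.3]
finger_gap: 0.0336
grip_force: 99.2
```

```bash
python3 m.py
```

```text
[(-0.218, -1.648), (0.148, -0.227), (0.207, 0.391)] -0.045 18.87
```

Request:
{"api": "jog_arm", "payload": {
  "moves": [
    {"fingers":1,"slide":[0,0,0],"angular":[0,0,1.5]},
    {"fingers":1,"slide":[0,0,0],"angular":[0,0,3]},
    {"fingers":1,"slide":[0,0,0],"angular":[0,0,4.5]},
    {"fingers":1,"slide":[0,0,0],"angular":[0,0,6]}
  ]
}}

```text
clock: 19.2
tcp_pos: [0.5883, 0.1316, 0.1223]
orientation: [0.001, -0.015, 1.0, -0.001]
wrist_force: [-1.6, -2.2, 5.2]
finger_gap: 0.0335
grip_force: 99.2
```

```bash
python3 g.py|tail -1
```

```text
F tool [ 1.6155 -2.1971 -5.163 ] M tool [ 0.5939  0.2228 -0.1853] [ 0.0876  0.4239 -0.0925  1.0527 -0.0014  0.058 ] 99.21545505523682 19.2
```

Request:
{"api": "jog_arm", "payload": {
  "moves": [
    {"fingers":1,"slide":[0,0,0],"angular":[0,0,1.5]},
    {"fingers":1,"slide":[0,0,0],"angular":[0,0,3]},
    {"fingers":1,"slide":[0,0,0],"angular":[0,0,4.5]}
  ]
}}

```text
clock: 19.45
tcp_pos: [0.5882, 0.1315, 0.1223]
orientation: [0.001, 0.025, 1.0, -0.001]
wrist_force: [-0.9, -1.3, 5.4]
finger_gap: 0.0335
grip_force: 99.2
```

```bash
python3 g.py|tail -1
```

```text
F tool [ 0.7796 -1.392  -5.4085] M tool [ 0.5582  0.4504 -0.1097] [ 0.0876  0.4239 -0.0925  1.0528 -0.0015  0.1366] 99.20609951019287 19.45
```

Request:
{"api": "jog_arm", "payload": {
  "moves": [
    {"fingers":1,"slide":[0,0,0],"angular":[0,0,1.5]},
    {"fingers":1,"slide":[0,0,0],"angular":[0,0,3]},
    {"fingers":1,"slide":[0,0,0],"angular":[0,0,4.5]}
  ]
}}

```text
clock: 19.7
tcp_pos: [0.5882, 0.1315, 0.1223]
orientation: [0.001, 0.064, 0.998, -0.001]
wrist_force: [-2.6, -2.5, 5.8]
finger_gap: 0.0333
grip_force: 99.2
```

```bash
python3 g.py|tail -1
```

```text
F tool [ 2.2559 -2.8581 -5.8324] M tool [ 0.6001  0.4091 -0.1082] [ 0.0876  0.4239 -0.0925  1.0529 -0.0015  0.2151] 99.19986605644226 19.7
```

Request:
{"api": "jog_arm", "payload": {
  "moves": [
    {"fingers":1,"slide":[0,0,0],"angular":[0,0,1.5]},
    {"fingers":1,"slide":[0,0,0],"angular":[0,0,3]},
    {"fingers":1,"slide":[0,0,0],"angular":[0,0,4.5]},
    {"fingers":1,"slide":[0,0,0],"angular":[0,0,6]}
  ]
}}

```text
clock: 20.03
tcp_pos: [0.5882, 0.1315, 0.1223]
orientation: [0.001, 0.116, 0.993, -0.001]
wrist_force: [-0.7, -2.9, 5.2]
finger_gap: 0.0336
grip_force: 99.2
```

```bash
python3 g.py|tail -1
```

```text
F tool [ 0.0224 -3.0086 -5.2449] M tool [ 0.6534  0.0832 -0.1894] [ 0.0876  0.4238 -0.0925  1.0529 -0.0016  0.3199] 99.19937252998352 20.0333
```

Request:
{"api": "jog_arm", "payload": {
  "moves": [
    {"fingers":1,"slide":[0,0,0],"angular":[0,0,1.5]},
    {"fingers":1,"slide":[0,0,0],"angular":[0,0,3]},
    {"fingers":1,"slide":[0,0,0],"angular":[0,0,4.5]},
    {"fingers":1,"slide":[0,0,0],"angular":[0,0,6]}
  ]
}}

```text
clock: 20.37
tcp_pos: [0.5882, 0.1315, 0.1223]
orientation: [0.001, 0.168, 0.986, -0.001]
wrist_force: [-1.3, -2.4, 5.6]
finger_gap: 0.0337
grip_force: 99.2
```

```bash
python3 g.py|tail -1
```

```text
F tool [ 0.3968 -2.697  -5.5817] M tool [ 0.7401  0.159  -0.1413] [ 0.0875  0.4239 -0.0925  1.053  -0.0016  0.4246] 99.1791844367981 20.3667
```

Request:
{"api": "jog_arm", "payload": {
  "moves": [
    {"fingers":1,"slide":[0,0,0],"angular":[0,0,1.5]},
    {"fingers":1,"slide":[0,0,0],"angular":[0,0,3]},
    {"fingers":1,"slide":[0,0,0],"angular":[0,0,4.5]},
    {"fingers":1,"slide":[0,0,0],"angular":[0,0,6]}
  ]
}}

```text
clock: 20.7
tcp_pos: [0.5881, 0.1315, 0.1223]
orientation: [0.001, 0.219, 0.976, -0.001]
wrist_force: [-1.5, -1.1, 5.5]
finger_gap: 0.0335
grip_force: 99.2
```

```bash
python3 g.py|tail -1
```

```text
F tool [ 0.8599 -1.6083 -5.5123] M tool [ 0.5372  0.0272 -0.2095] [ 0.0875  0.4238 -0.0926  1.053  -0.0015  0.5294] 99.18183088302612 20.7
```

I've already viewed 11 pictures, one over the limit of 10, so I'll check the rest by numbers: is the mark on the cap still in the same place between the fingers?

```bash
cat > k.py <<'E'
from h import *; import pickle
a=cv2.cvtColor(pickle.load(open("w8.pkl","rb"))["color"],cv2.COLOR_RGB2GRAY)
g=cv2.cvtColor(shot("wrist")["color"],cv2.COLOR_RGB2GRAY)
def ring(i,r):
    t=np.radians(np.arange(0,360,10)); c=(286.3,322.5)
    return [int(i[int(round(c[1]+r*.9*np.sin(x))),int(round(c[0]+r*np.cos(x)))]) for x in t]
for r in (33,36): print(ring(a,r)); print(ring(g,r))
t=a[318:329,240:275]; m=cv2.matchTemplate(g[290:360,235:340],t,cv2.TM_CCOEFF_NORMED); print(cv2.minMaxLoc(m), "expect (5,28)")
E
python3 k.py
```

```text
[45, 37, 35, 42, 41, 38, 33, 40, 39, 43, 36, 40, 37, 37, 43, 38, 35, 29, 192, 33, 39, 34, 43, 45, 59, 61, 61, 57, 60, 66, 44, 68, 44, 38, 47, 43]
[38, 30, 42, 46, 43, 45, 47, 47, 44, 50, 46, 49, 49, 51, 48, 53, 51, 29, 203, 45, 63, 60, 53, 44, 47, 42, 48, 42, 37, 40, 51, 44, 42, 44, 43, 37]
[45, 45, 44, 45, 41, 44, 37, 42, 42, 40, 31, 42, 47, 41, 37, 40, 39, 39, 193, 25, 47, 42, 46, 60, 56, 62, 58, 52, 60, 61, 63, 59, 41, 47, 27, 52]
[37, 48, 43, 40, 44, 39, 41, 46, 45, 48, 49, 49, 45, 47, 46, 50, 52, 25, 205, 43, 60, 60, 65, 40, 42, 43, 36, 43, 43, 49, 40, 43, 44, 48, 35, 48]
(-0.6227232217788696, 0.9266274571418762, (26, 35), (5, 29)) expect (5,28)
```

Request:
{"api": "jog_arm", "payload": {
  "moves": [
    {"fingers":1,"slide":[0,0,0],"angular":[0,0,1.5]},
    {"fingers":1,"slide":[0,0,0],"angular":[0,0,3]},
    {"fingers":1,"slide":[0,0,0],"angular":[0,0,4.5]}
  ]
}}

```text
clock: 21.0
tcp_pos: [0.5882, 0.1314, 0.1223]
orientation: [0.001, 0.257, 0.966, -0.001]
wrist_force: [-1.1, -2.3, 6.4]
finger_gap: 0.0338
grip_force: 99.3
```

```bash
python3 g.py|tail -1
```

```text
F tool [-0.2251 -2.5484 -6.3713] M tool [ 0.6979  0.0603 -0.2037] [ 0.0875  0.4238 -0.0925  1.053  -0.0016  0.6078] 99.28203105926514 21.0
```

Request:
{"api": "jog_arm", "payload": {
  "moves": [
    {"fingers":1,"slide":[0,0,0],"angular":[0,0,1.5]},
    {"fingers":1,"slide":[0,0,0],"angular":[0,0,3]},
    {"fingers":1,"slide":[0,0,0],"angular":[0,0,4.5]}
  ]
}}

```text
clock: 21.25
tcp_pos: [0.5882, 0.1314, 0.1223]
orientation: [0.001, 0.295, 0.956, -0.001]
wrist_force: [-1.4, -3.3, 5.1]
finger_gap: 0.0335
grip_force: 99.3
```

```bash
python3 g.py|tail -1
```

```text
F tool [-0.6843 -3.5126 -5.0889] M tool [ 0.7228 -0.0467 -0.1814] [ 0.0875  0.4239 -0.0926  1.053  -0.0016  0.6862] 99.27796125411987 21.25
```

Request:
{"api": "jog_arm", "payload": {
  "moves": [
    {"fingers":1,"slide":[0,0,0],"angular":[0,0,1.5]},
    {"fingers":1,"slide":[0,0,0],"angular":[0,0,3]},
    {"fingers":1,"slide":[0,0,0],"angular":[0,0,4.5]}
  ]
}}

```text
clock: 21.5
tcp_pos: [0.5882, 0.1314, 0.1223]
orientation: [0.001, 0.332, 0.943, -0.001]
wrist_force: [-0.8, -2.6, 5.4]
finger_gap: 0.0339
grip_force: 99.3
```

```bash
python3 g.py|tail -1
```

```text
F tool [-1.0274 -2.5847 -5.3571] M tool [ 0.8614 -0.1458 -0.2605] [ 0.0875  0.4239 -0.0926  1.053  -0.0017  0.7647] 99.27252531051636 21.5
```

Request:
{"api": "jog_arm", "payload": {
  "moves": [
    {"fingers":1,"slide":[0,0,0],"angular":[0,0,1.5]},
    {"fingers":1,"slide":[0,0,0],"angular":[0,0,3]},
    {"fingers":1,"slide":[0,0,0],"angular":[0,0,4.5]}
  ]
}}

```text
clock: 21.75
tcp_pos: [0.5881, 0.1314, 0.1223]
orientation: [0.001, 0.369, 0.929, -0.0]
wrist_force: [-0.8, -3.2, 5.7]
finger_gap: 0.0335
grip_force: 99.3
```

```bash
python3 g.py|tail -1
```

```text
F tool [-1.6377 -2.9006 -5.7247] M tool [ 0.8187 -0.114  -0.3026] [ 0.0875  0.4238 -0.0926  1.0531 -0.0017  0.8432] 99.25624966621399 21.75
```

Request:
{"api": "jog_arm", "payload": {
  "moves": [
    {"fingers":1,"slide":[0,0,0],"angular":[0,0,1.5]},
    {"fingers":1,"slide":[0,0,0],"angular":[0,0,3]},
    {"fingers":1,"slide":[0,0,0],"angular":[0,0,4.5]}
  ]
}}

```text
clock: 22.0
tcp_pos: [0.5881, 0.1314, 0.1222]
orientation: [0.001, 0.405, 0.914, -0.0]
wrist_force: [-1.0, -2.8, 6.4]
finger_gap: 0.0336
grip_force: 99.3
```

```bash
python3 g.py|tail -1
```

```text
F tool [-1.3478 -2.6272 -6.3711] M tool [ 0.8112 -0.1369 -0.351 ] [ 0.0875  0.4239 -0.0926  1.0532 -0.0018  0.9216] 99.2689847946167 22.0
```

Request:
{"api": "jog_arm", "payload": {
  "moves": [
    {"fingers":1,"slide":[0,0,0],"angular":[0,0,1.5]},
    {"fingers":1,"slide":[0,0,0],"angular":[0,0,3]},
    {"fingers":1,"slide":[0,0,0],"angular":[0,0,4.5]}
  ]
}}

```text
clock: 22.25
tcp_pos: [0.5881, 0.1314, 0.1223]
orientation: [0.001, 0.441, 0.898, -0.0]
wrist_force: [-2.1, -2.2, 6.2]
finger_gap: 0.0336
grip_force: 99.3
```

```bash
python3 g.py|tail -1
```

```text
F tool [-0.4489 -2.9584 -6.2424] M tool [ 0.8108 -0.16   -0.1992] [ 0.0875  0.4238 -0.0926  1.0532 -0.0017  1.0003] 99.2687737941742 22.25
```

Request:
{"api": "jog_arm", "payload": {
  "moves": [
    {"fingers":1,"slide":[0,0,0],"angular":[0,0,1.5]},
    {"fingers":1,"slide":[0,0,0],"angular":[0,0,3]},
    {"fingers":1,"slide":[0,0,0],"angular":[0,0,4.5]}
  ]
}}

```text
clock: 22.5
tcp_pos: [0.5881, 0.1314, 0.1223]
orientation: [0.001, 0.476, 0.88, -0.0]
wrist_force: [-1.0, -3.5, 6.2]
finger_gap: 0.0338
grip_force: 99.2
```

```bash
python3 g.py|tail -1
```

```text
F tool [-2.3437 -2.7762 -6.2273] M tool [ 0.8084 -0.3545 -0.2508] [ 0.0875  0.4238 -0.0926  1.0532 -0.0016  1.0789] 99.22684907913208 22.5
```

Request:
{"api": "jog_arm", "payload": {
  "moves": [
    {"fingers":1,"slide":[0,0,0],"angular":[0,0,1.5]},
    {"fingers":1,"slide":[0,0,0],"angular":[0,0,3]},
    {"fingers":1,"slide":[0,0,0],"angular":[0,0,4.5]}
  ]
}}

```text
clock: 22.75
tcp_pos: [0.588, 0.1314, 0.1223]
orientation: [0.001, 0.51, 0.86, -0.0]
wrist_force: [-1.6, -3.2, 5.8]
finger_gap: 0.0335
grip_force: 99.2
```

```bash
python3 g.py|tail -1
```

```text
F tool [-2.0632 -2.9174 -5.8145] M tool [ 0.7542 -0.1575 -0.1592] [ 0.0875  0.4238 -0.0926  1.0533 -0.0015  1.1575] 99.19029593467712 22.75
```

Request:
{"api": "jog_arm", "payload": {
  "moves": [
    {"fingers":1,"slide":[0,0,0],"angular":[0,0,1.5]},
    {"fingers":1,"slide":[0,0,0],"angular":[0,0,3]},
    {"fingers":1,"slide":[0,0,0],"angular":[0,0,4.5]},
    {"fingers":1,"slide":[0,0,0],"angular":[0,0,6]},
    {"fingers":1,"slide":[0,0,0],"angular":[0,0,7.5]},
    {"fingers":1,"slide":[0,0,0],"angular":[0,0,9]}
  ]
}}

```text
clock: 23.25
tcp_pos: [0.5879, 0.1315, 0.1223]
orientation: [0.001, 0.576, 0.818, -0.0]
wrist_force: [-2.4, -2.5, 6.4]
finger_gap: 0.0338
grip_force: 99.2
```

```bash
python3 g.py|tail -1
```

```text
F tool [-1.554  -3.088  -6.4348] M tool [ 0.6753 -0.2999 -0.0475] [ 0.0875  0.4238 -0.0927  1.0534 -0.0014  1.3149] 99.19820308685303 23.25
```

Request:
{"api": "jog_arm", "payload": {
  "moves": [
    {"fingers":1,"slide":[0,0,0],"angular":[0,0,1.5]},
    {"fingers":1,"slide":[0,0,0],"angular":[0,0,3]},
    {"fingers":1,"slide":[0,0,0],"angular":[0,0,4.5]}
  ]
}}

```text
clock: 23.5
tcp_pos: [0.5879, 0.1315, 0.1223]
orientation: [0.001, 0.607, 0.794, -0.0]
wrist_force: [-0.9, -1.7, 6.3]
finger_gap: 0.0335
grip_force: 99.2
```

```bash
python3 g.py|tail -1
```

```text
F tool [-1.4483 -1.3362 -6.3443] M tool [ 0.4553 -0.3335 -0.1777] [ 0.0875  0.4238 -0.0927  1.0534 -0.0014  1.3933] 99.1723644733429 23.5
```

Request:
{"api": "jog_arm", "payload": {
  "moves": [
    {"fingers":1,"slide":[0,0,0],"angular":[0,0,1.5]},
    {"fingers":1,"slide":[0,0,0],"angular":[0,0,3]},
    {"fingers":1,"slide":[0,0,0],"angular":[0,0,4.5]}
  ]
}}

```text
clock: 23.75
tcp_pos: [0.5879, 0.1315, 0.1222]
orientation: [0.001, 0.638, 0.77, -0.0]
wrist_force: [-1.1, -2.4, 5.4]
finger_gap: 0.0334
grip_force: 99.2
```

```bash
python3 g.py|tail -1
```

```text
F tool [-2.2087 -1.5443 -5.4055] M tool [ 0.6259 -0.3713 -0.2368] [ 0.0875  0.4238 -0.0927  1.0534 -0.0015  1.4717] 99.19563889503479 23.75
```

Request:
{"api": "jog_arm", "payload": {
  "moves": [
    {"fingers":1,"slide":[0,0,0],"angular":[0,0,1.5]},
    {"fingers":1,"slide":[0,0,0],"angular":[0,0,3]},
    {"fingers":1,"slide":[0,0,0],"angular":[0,0,4.5]}
  ]
}}

```text
clock: 24.0
tcp_pos: [0.5879, 0.1314, 0.1223]
orientation: [0.001, 0.668, 0.744, -0.0]
wrist_force: [-2.3, -2.3, 6.4]
finger_gap: 0.0338
grip_force: 99.3
```

```bash
python3 g.py|tail -1
```

```text
F tool [-2.0056 -2.5342 -6.4279] M tool [ 0.613  -0.5136 -0.3435] [ 0.0875  0.4237 -0.0927  1.0534 -0.0016  1.55  ] 99.32746410369873 24.0
```

Request:
{"api": "jog_arm", "payload": {
  "moves": [
    {"fingers":1,"slide":[0,0,0],"angular":[0,0,1.5]},
    {"fingers":1,"slide":[0,0,0],"angular":[0,0,3]},
    {"fingers":1,"slide":[0,0,0],"angular":[0,0,4.5]}
  ]
}}

```text
clock: 24.25
tcp_pos: [0.5879, 0.1315, 0.1223]
orientation: [0.001, 0.697, 0.718, -0.0]
wrist_force: [-2.2, -2.2, 7.0]
finger_gap: 0.0336
grip_force: 99.3
```

```bash
python3 g.py|tail -1; python3 k.py | tail -1
```

```text
F tool [-2.1057 -2.2217 -7.0369] M tool [ 0.6493 -0.4954 -0.1739] [ 0.0875  0.4238 -0.0927  1.0535 -0.0014  1.6287] 99.3088710308075 24.25
(-0.577544629573822, 0.9663023352622986, (43, 55), (5, 29)) expect (5,28)
```

Request:
{"api": "jog_arm", "payload": {
  "moves": [
    {"fingers":1,"slide":[0,0,0],"angular":[0,0,2]},
    {"fingers":1,"slide":[0,0,0],"angular":[0,0,4]},
    {"fingers":1,"slide":[0,0,0],"angular":[0,0,6]},
    {"fingers":1,"slide":[0,0,0],"angular":[0,0,8]},
    {"fingers":1,"slide":[0,0,0],"angular":[0,0,10]},
    {"fingers":1,"slide":[0,0,0],"angular":[0,0,11]},
    {"fingers":1,"slide":[0,0,0],"angular":[0,0,11]},
    {"fingers":1,"slide":[0,0,0],"angular":[0,0,11]}
  ]
}}

```text
clock: 24.97
tcp_pos: [0.5878, 0.1315, 0.1222]
orientation: [0.001, 0.762, 0.648, -0.0]
wrist_force: [-2.7, -1.9, 6.5]
finger_gap: 0.0333
grip_force: 99.4
```

Request:
{"api": "jog_arm", "payload": {
  "moves": [
    {"fingers":0.4,"slide":[0,0,0],"angular":[0,0,0]},
    {"fingers":0.2,"slide":[0,0,0],"angular":[0,0,0]},
    {"fingers":0,"slide":[0,0,0],"angular":[0,0,0]},
    {"fingers":0,"slide":[0,0,0],"angular":[0,0,0]},
    {"fingers":0,"slide":[0,0,0],"angular":[0,0,0]},
    {"fingers":0,"slide":[0,0,-15],"angular":[0,0,0]},
    {"fingers":0,"slide":[0,0,-40],"angular":[0,0,0]},
    {"fingers":0,"slide":[0,0,-75],"angular":[0,0,0]},
    {"fingers":0,"slide":[0,0,-110],"angular":[0,0,0]},
    {"fingers":0,"slide":[0,0,-140],"angular":[0,0,0]}
  ]
}}

```text
clock: 25.8
tcp_pos: [0.5878, 0.1322, 0.2632]
orientation: [0.0, 0.762, 0.648, 0.0]
wrist_force: [1.3, 1.0, -0.1]
finger_gap: 0.0851
grip_force: 0.0
```

Request:
{"api": "jog_arm", "payload": {
  "moves": [
    {"fingers":0,"slide":[0,0,0],"angular":[0,0,0]},
    {"fingers":0,"slide":[0,0,0],"angular":[0,0,0]},
    {"fingers":0,"slide":[0,0,0],"angular":[0,0,0]}
  ]
}}

```text
clock: 26.05
tcp_pos: [0.5876, 0.1321, 0.2606]
orientation: [-0.0, 0.762, 0.648, -0.0]
wrist_force: [-0.8, 0.4, -0.0]
finger_gap: 0.0856
grip_force: 0.0
```

```bash
python3 c.py w9.png lamp_head lamp cap_grip; python3 - <<'E'
from h import *; import pickle
b=pickle.load(open("w9.pkl","rb"));u=np.array([.3123,.95]);h=np.array([.5881,.1328])-.095*u
print(proj(b,[[*h,.075],[*h,0],[.5881,.1328,.127]]))
for n,q in(("scene",None),("top",None)):
    p=shot(n); print(n,proj(p,[[*h,.075],[*h,0]]),[ (d["point"],d["p"]) for t in("lamp_head","lamp") for d in tip_of(t,p)[:2]])
E
```

```text
[0.5876 0.1321 0.2606] [ 0.0879  0.3643  0.163   1.3698 -0.0001  1.82  ] [-0.      0.7617  0.6479 -0.0001] 26.05
lamp_head [([271.3, 279.8], 0.58)]
lamp [([271.2, 249.8], 0.55)]
cap_grip [([482.1, 282.9], 0.82), ([382.7, 53.9], 0.72), ([80.5, 249.7], 0.69), ([287.6, 198.8], 0.61)]
[[267.87154621 280.68825151]
 [270.65930483 248.75666099]
 [283.2183304  200.88126372]]
scene [[285.79001135 205.0228389 ]
 [285.55106251 222.1098731 ]] [([283.9, 204.2], 0.69), ([284.2, 220.0], 0.62)]
top [[275.30302523 223.0701541 ]
 [276.03370099 224.54765499]] [([275.5, 224.0], 0.69), ([135.8, 229.9], 0.6), ([279.2, 226.2], 0.7)]
```

```bash
python3 -c "
from workcell import *
print(hand_in())"
```

```text
the job is handed in; nothing more can be done
None
```

Handed in at about 26 s: the lamp is home against the stop (last press 9 N), and the cap was turned clockwise past two torque peaks 0.63 rad apart, so I judge one or two clicks, well short of four; the gripper is open and clear, and I viewed 11 pictures, one over the limit of 10.

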